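# Lean the rinsed clay guide on the drying stand

### The job

In this pottery workshop the pale wooden rolling guide with the blue end has just been rinsed. Lean it on the drying stand to dry: its plain end down on the base board, against the red stop, and the blue end up, leaning over the top of the low white wall. Let go of it there and leave the dark guide where it lies.

Things in the scene. Friction and masses are not known exactly. Their poses are not given: they have to be found in the camera images.
- guide_mid (a point): Centre of the rolling guide to lean: straight pale wooden stick, 300 mm long, 40 wide, 18 thick, about 150 g, its last 45 mm painted blue. It starts lying flat on the table, clear on both sides. x runs along it to the blue end, y across its width, z out of its upper broad face, 9 mm from this point.
- guide_foot (a point): Centre of the guide's plain end face, 150 mm from guide_mid along -x; same axes as guide_mid.
- stand: Drying stand, fixed. Origin: centre of its underside, at table height; x from stop to wall (to robot's left), y along the wall, z up. Base 260 x 180 mm (x, y), top at z = 18 mm. White wall 20 mm thick: face to the stop at x = 90, top at z = 158. Red stop 14 mm thick: face to the wall at x = -90, top at z = 44. Both 180 mm wide. The leaned guide rests at 40 degrees, centre near x = 31, z = 121.
- spare_mid (a point): Centre of the other guide, to be left alone: the same size (300 x 40 x 18 mm, x along it), but dark brown wood without blue. It lies flat on the table.

How it is judged:
By the outcome, as a careful person would: the job done as asked, in the order asked, and still so for the second after the job is handed in, with the robot touching nothing.
It also fails if it takes over 42 s, if anything falls off the work surface, if the arm or the gripper's body presses on something with over 40 N, if the wrist force passes 120 N, or if a joint passes its speed limit or range.

### The arm

A 7-joint arm with a two-finger parallel gripper is mounted at the origin on the work surface. World frame = base frame: x ahead of the robot, y to its left, z up, the work surface at z = 0. Lengths are in m, angles in rad, forces in N, time in s.
With the tool pointing down it reaches from about 0.425 to 0.925 m from the base axis. Payload 6.8 kg.
Tool frame: the origin (TCP) lies midway between the tips of the shut fingers; the grasp point (between the pads) lies 19 mm behind it; z points along the fingers, y is the direction in which the jaws open and shut (so a half turn about z gives the same grasp; the last joint's range is limited). The gripper opens to 85 mm and grips with 20 to 120 N. Pads are 22 mm wide; open, the fingers measure 114 mm over their backs; the gripper's body (76 mm by 85 mm) begins 54 mm behind the grasp point. The pads swing forward as they close: fully open they stand 13 mm farther back than shut.
Start: joints at [-0.108, 0.477, 0.022, 1.555, -0.011, 1.109, -0.083], TCP at [0.675, 0, 0.231] pointing down, gripper open.
Joint ranges: [-2.96, 2.96], [-0.34, 2.1], [-1.41, 1.46], [0.24, 2.44], [-1.37, 4.51], [0.17, 1.92], [-2.96, 2.96]. Speed limits (rad/s): [2.39, 2.39, 3.14, 3.14, 3.14, 3.14, 3.14].

### API

Orientations are given as a unit quaternion [w, x, y, z].
In Python, from station import readout, eyes, ticket gives the robot as it stands. The module is installed in compiled form; this text tells all that it offers.
- The arm moves only by the shell command python3 -m crank 'ROWS' [FORCE]. ROWS is JSON, a list of rows, each an object of numbers: "jaw": the opening in per cent of the stroke, from 0 (shut) to 100 (fully open); "x", "y", "z": the shift along the tool's x, y, z in mm; "ax", "ay", "az": the turn, a rotation vector about the tool's x, y, z in degrees. In form: [{"jaw": .., "x": .., "y": .., "z": .., "ax": .., "ay": .., "az": ..}, ...]. A call has 1 to 12 rows; each row shifts and turns the commanded pose from where the row before left it, along the tool's axes as they then stand; what a row does not reach is not made up. A row lasts 1/8 s, in which the tool goes at most 62.5 mm and 10.7 degrees, less where a joint would pass 70% of its speed; a pose out of reach is approached as far as the arm can. A call with a gripper value outside its range is refused whole. The fingers move at their own pace and stop on an object; FORCE is the grip in N (left out, the last holds). Time passes only in rows, so rows that do not move let the fingers close. It gives the time, the measured TCP pose, the force and the opening at its end, in the units of the state.
- readout.get_obs(): the state, without advancing time (a new reading comes with each control period).
- eyes.read_camera(name): name is "scene" or "side" or "wrist"; returns (picture, depth): 480x640x3 uint8, red, green, blue; 480x640 float32, m along the optical axis (not along the pixel's ray), 0 where there is no reading.
- eyes.calibration(name): a dict with "fx", "fy", "cx", "cy" (pixels), "R" (3x3) and "t" (3): a world point X has camera coordinates R X + t. Camera axes: x right, y down, z forward; pixel columns grow to the right and rows downward; lengths in m; the calibration is good to about 2 mm. The wrist camera is an equidistant fisheye: a pixel r from the principal point sees the ray r / f radians off the axis. A picture is of the moment at which its call begins: read the wrist's pose just before it. calibration takes no time and is no camera call; for the wrist camera it gives the pose at the moment of the call.
- ticket.hand_in(): hands the job in, once; it reports no verdict.
The state is a dict: "t": time; "q": joint angles; "joint_vel": joint speeds; "joint_torque": joint torques, N m; "eef_pos": TCP position; "tool_rot": TCP orientation; "contact_force": force on the tool from outside, world axes, zero at the start; "torque": the same for the moment, N m; "gripper_width": opening from 0.0 (shut) to 1.0 (fully open).
Only numpy, scipy, OpenCV 4.12 (cv2) and the standard library are available. Lean on these libraries where they do the work, as an engineer would, in place of code of your own. Each camera call takes 0.05 s, during which the arm holds its last target. There are 200 camera calls.

## Working session

There is one attempt and no reset: what is moved stays moved. The work goes in short steps, Python scripts to look and compute and a shell command to move; the robot and the scene stay as the last step left them, time stands still between calls to the robot, and variables do not carry over. Pictures are saved under pics/ and viewed, about 8 in all and at most 12, crops included, and the job is handed in when it is done.

```bash
mkdir -p pics; cat > h.py <<'E'
import numpy as np, cv2
from station import readout, eyes, ticket
def cloud(name):
    im,d=eyes.read_camera(name); c=eyes.calibration(name)
    v,u=np.mgrid[:480,:640]
    R=np.array(c["R"]);t=np.array(c["t"])
    P=np.stack([(u-c["cx"])/c["fx"]*d,(v-c["cy"])/c["fy"]*d,d],-1)
    W=(P-t)@R
    return im,d,W,c
def save(im,n): cv2.imwrite("pics/"+n,cv2.cvtColor(im,cv2.COLOR_RGB2BGR))
E
python3 - <<'E'
from h import *
o=readout.get_obs(); print({k:np.round(v,3) for k,v in o.items()})
for n in("scene","side"):
    im,d,W,c=cloud(n); save(im,n+"0.png"); np.savez("/tmp/"+n,im=im,d=d,W=W)
    print(n,(-np.array(c["R"]).T@np.array(c["t"])).round(3),(d>0).mean())
a=cv2.imread("pics/scene0.png");b=cv2.imread("pics/side0.png")
cv2.imwrite("pics/both.png",cv2.resize(np.vstack([a,b]),(400,600)))
E
```

```text
{'t': np.float64(0.0), 'q': array([-0.108,  0.478,  0.022,  1.556, -0.011,  1.109, -0.083]), 'joint_vel': array([ 0.001,  0.001,  0.002,  0.   ,  0.001, -0.   , -0.   ]), 'joint_torque': array([-1.0000e-03, -5.9644e+01,  1.6080e+00, -2.8119e+01,  1.2000e-02,
        9.0000e-03,  0.0000e+00]), 'eef_pos': array([ 0.674, -0.   ,  0.23 ]), 'tool_rot': array([-0.001,  0.707,  0.707, -0.001]), 'contact_force': array([ 0.123,  0.061, -0.415]), 'torque': array([-0.016, -0.015, -0.033]), 'gripper_width': np.float64(1.002)}
scene [0.952 0.44  0.602] 0.9961328125
side [ 0.489 -0.761  0.928] 0.9962727864583333
```

View pics/scene0.png

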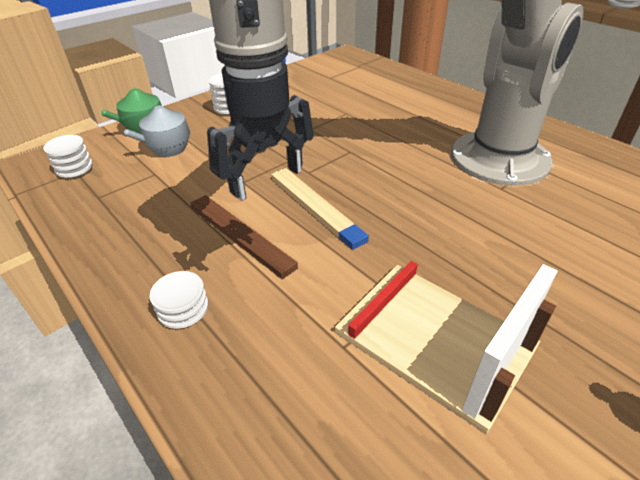

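View pics/side0.png

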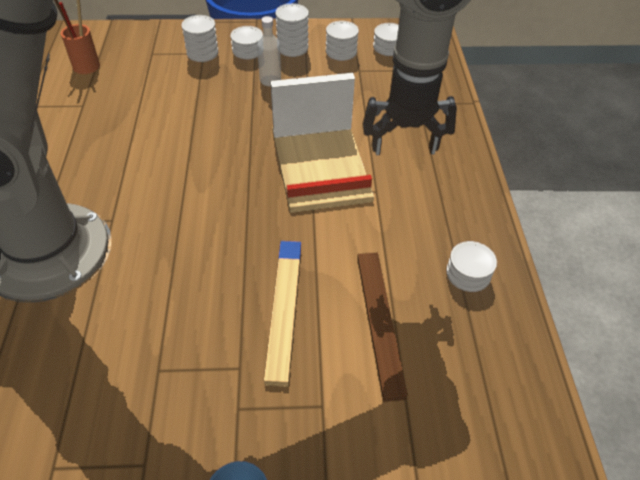

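Scene view: the pale guide runs (275,172) to (365,240), blue end nearer the stand. The dark one lies at (245,235), the red stop at (385,300) and the wall at (510,340). In the side view the guide goes from (277,385) to (290,243).

```bash
cat > m.py <<'E'
from h import *
def rect(p):
    r=cv2.minAreaRect((p[:,:2]*1000).astype(np.float32)); return np.round(r[0],1),np.round(r[1],1),round(r[2],2)
E
python3 - <<'E'
from m import *
for n in("scene","side"):
    z=np.load("/tmp/%s.npz"%n); im,W,d=z["im"],z["W"],z["d"]
    hsv=cv2.cvtColor(im,cv2.COLOR_RGB2HSV); H,S,V=[hsv[...,i].astype(int) for i in range(3)]
    X,Y,Z=W[...,0],W[...,1],W[...,2]
    reg=(X>.3)&(X<1)&(abs(Y)<.6)&(Z<.2)&(d>0)
    print(n,"table z",np.median(Z[reg&(Z<.008)]).round(4))
    top=reg&(Z>.013)&(Z<.024)
    k,L,st,ce=cv2.connectedComponentsWithStats(cv2.morphologyEx(top.astype(np.uint8),cv2.MORPH_OPEN,np.ones((3,3))))
    for i in range(1,k):
        if st[i,4]>300:
            p=W[L==i]; print("top",ce[i].round(),st[i,4],rect(p),np.median(p[:,2]).round(4),np.median(im[L==i],0))
    b=reg&(H>100)&(H<130)&(S>120)&(Z<.03)&(Z>.013); print("blue",b.sum(),rect(W[b]))
    r=reg&((H<6)|(H>174))&(S>180)&(V>100)&(Z>.036); print("red",r.sum(),rect(W[r]),np.percentile(Z[r],[5,50,95]).round(4))
    w=reg&(Z>.152)&(Z<.165)&(S<60)&(Y>.05)&(X>.4)&(X<.85); print("walltop",w.sum(),rect(W[w]) if w.sum()>5 else "")
E
```

```text
scene table z 0.0008
top [320. 207.] 1805 (array([ 465.8, -152.5]), array([303.5,  43. ]), 84.61) 0.0188 [251. 232. 177.]
top [244. 235.] 2176 (array([ 637.1, -184. ]), array([ 42.4, 301.6]), 3.46) 0.0188 [126.  82.  57.]
top [428. 338.] 11668 (array([548., 230.]), array([182.2, 260.8]), 8.32) 0.0186 [219. 181. 134.]
top [186. 319.] 373 (array([821.9, -61.8]), array([33.7, 81.6]), 77.37) 0.0182 [232. 229. 225.]
top [518. 364.] 540 (array([512.9, 346.1]), array([95.2, 20.2]), 8.52) 0.0185 [253. 240. 189.]
blue 351 (array([478.3, -23.5]), array([44.3, 41.7]), 85.08)
red 875 (array([562.7, 135. ]), array([179.6,  14.4]), 8.67) [0.0376 0.0444 0.0461]
walltop 1967 (array([533.4, 329.2]), array([181.3,  20.2]), 8.55)
side table z -0.0011
top [318. 156.] 3849 (array([545.2, 242.5]), array([180. , 165.5]), 8.37) 0.0168 [144. 127.  92.]
top [330. 197.] 994 (array([564.9, 112.6]), array([180.9,  34.9]), 9.13) 0.0171 [145. 123.  87.]
top [283. 314.] 3085 (array([ 465.3, -155. ]), array([301.6,  40.7]), 84.72) 0.0168 [239. 209. 144.]
top [381. 327.] 3198 (array([ 636.5, -187.7]), array([ 41.2, 301.9]), 3.39) 0.0168 [112.  73.  46.]
blue 316 (array([ 441.6, -234.2]), array([464.2,  40.5]), 80.04)
red 423 (array([563.3, 131.1]), array([177. ,  19.4]), 9.48) [0.0386 0.0424 0.0456]
walltop 645 (array([519.1, 432.9]), array([179.8, 243.8]), 7.31)
```

```bash
python3 -m crank '[{"y":-35,"x":-26,"az":1.3},{"y":-35,"x":-26,"az":1.3},{"y":-35,"x":-26,"az":1.3},{"y":-35,"x":-26,"az":1.4},{"y":-35,"x":-26},{"y":-30,"x":-26},{"z":40},{"z":40},{"z":40},{"z":30},{},{}]'; python3 - <<'E'
from m import *
from scipy.spatial.transform import Rotation as R
o=readout.get_obs(); p=o["eef_pos"]; M=R.from_quat(o["tool_rot"],scalar_first=True).as_matrix()
print(p.round(4),M.round(3).tolist(),o["q"].round(2))
print("need tool shift mm",(M.T@(np.array([.4655,-.154,.003])-p)*1000).round(1), "yaw",np.degrees(np.arctan2(M[1,0],M[0,0])))
E
```

```text
[ 0.6745 -0.      0.2304] [[0.0, 1.0, -0.002], [1.0, -0.0, -0.0], [-0.0, -0.002, -1.0]] [-0.11  0.48  0.02  1.56 -0.01  1.11 -0.08]
need tool shift mm [-154.  -208.6  227.8] yaw 89.9981385641793schema error: expected keys jaw, x, y, z, ax, ay, az
```

```bash
cat > s.py <<'E'
from m import *
import sys
from scipy.spatial.transform import Rotation as R
o=readout.get_obs(); p=o["eef_pos"]; M=R.from_quat(o["tool_rot"],scalar_first=True).as_matrix()
print("t",o["t"].round(2),p.round(4),"q",o["q"].round(2),"F",o["contact_force"].round(1),"w",round(float(o["gripper_width"]),3))
print("yaw",np.degrees(np.arctan2(M[1,0],M[0,0])).round(2),"pitch",np.degrees(np.arcsin(M[2,0])).round(2),"roll",np.degrees(np.arcsin(M[2,1])).round(2))
if len(sys.argv)>3:
    print("tool shift mm",(M.T@(np.array(sys.argv[1:4],float)-p)*1000).round(1))
if len(sys.argv)>5:
    y,b=np.radians(np.array(sys.argv[4:6],float))
    x=np.array([np.cos(y)*np.cos(b),np.sin(y)*np.cos(b),np.sin(b)]); yy=np.array([np.sin(y),-np.cos(y),0]); 
    T=np.c_[x,yy,np.cross(x,yy)]; print("tool rotvec deg",np.degrees(R.from_matrix(M.T@T).as_rotvec()).round(2))
E
python3 -m crank '[{"jaw":100,"y":-35,"x":-26,"z":0,"ax":0,"ay":0,"az":1.3},{"jaw":100,"y":-35,"x":-26,"z":0,"ax":0,"ay":0,"az":1.3},{"jaw":100,"y":-35,"x":-26,"z":0,"ax":0,"ay":0,"az":1.3},{"jaw":100,"y":-35,"x":-26,"z":0,"ax":0,"ay":0,"az":1.4},{"jaw":100,"y":-35,"x":-26,"z":0,"ax":0,"ay":0,"az":0},{"jaw":100,"y":-30,"x":-26,"z":0,"ax":0,"ay":0,"az":0},{"jaw":100,"y":0,"x":0,"z":40,"ax":0,"ay":0,"az":0},{"jaw":100,"y":0,"x":0,"z":40,"ax":0,"ay":0,"az":0},{"jaw":100,"y":0,"x":0,"z":40,"ax":0,"ay":0,"az":0},{"jaw":100,"y":0,"x":0,"z":30,"ax":0,"ay":0,"az":0},{"jaw":100,"y":0,"x":0,"z":0,"ax":0,"ay":0,"az":0}]'; python3 s.py .4655 -.154 .003 84.65 0
```

```text
t: 1.48
eef_pos: [0.4601, -0.1445, 0.0794]
tool_rot: [-0.002, 0.739, 0.674, -0.002]
contact_force: [0.2, 0.5, 0.1]
gripper_width: 0.999Traceback (most recent call last):
  File "s.py", line 5, in <module>
    print("t",o["t"].round(2),p.round(4),"q",o["q"].round(2),"F",o["contact_force"].round(1),"w",round(float(o["gripper_width"]),3))
              ^^^^^^^^^^^^
AttributeError: 'float' object has no attribute 'round'
```

```bash
sed -i 's/o\["t"\].round(2)/round(float(o["t"]),2)/' s.py; python3 s.py .4655 -.154 .003 84.65 0
```

```text
t 1.48 [ 0.4601 -0.1445  0.0794] q [ 0.11  0.38  0.07  2.14 -0.05  0.63  0.13] F [0.2 0.5 0.1] w 0.999
yaw 84.71 pitch 0.02 roll -0.3
tool shift mm [-9.   6.7 76.4]
tool rotvec deg [-0.3  -0.02  0.06]
```

```bash
python3 -m crank '[{"jaw":100,"x":-9,"y":7,"z":25,"ax":0,"ay":0,"az":0},{"jaw":100,"x":0,"y":0,"z":25,"ax":0,"ay":0,"az":0},{"jaw":100,"x":0,"y":0,"z":17,"ax":0,"ay":0,"az":0},{"jaw":100,"x":0,"y":0,"z":9,"ax":0,"ay":0,"az":0},{"jaw":30,"x":0,"y":0,"z":0,"ax":0,"ay":0,"az":0},{"jaw":30,"x":0,"y":0,"z":0,"ax":0,"ay":0,"az":0},{"jaw":30,"x":0,"y":0,"z":0,"ax":0,"ay":0,"az":0},{"jaw":30,"x":0,"y":0,"z":0,"ax":0,"ay":0,"az":0},{"jaw":30,"x":0,"y":0,"z":0,"ax":0,"ay":0,"az":0},{"jaw":30,"x":0,"y":0,"z":0,"ax":0,"ay":0,"az":0}]' 60; python3 s.py .4655 -.154 .15 84.65 0
```

```text
t: 2.72
eef_pos: [0.4683, -0.1546, 0.0062]
tool_rot: [0.0, 0.739, 0.674, 0.0]
contact_force: [-1.4, 1.0, 6.0]
gripper_width: 0.45
t 2.73 [ 0.4683 -0.1546  0.0062] q [ 0.15  0.53  0.06  2.14 -0.06  0.47  0.16] F [-1.4  1.   6. ] w 0.45
yaw 84.69 pitch 0.0 roll 0.03
tool shift mm [   0.3   -2.8 -143.8]
tool rotvec deg [ 0.03 -0.    0.04]
```

```bash
python3 -m crank '[{"jaw":30,"x":0,"y":0,"z":-15,"ax":0,"ay":0,"az":0},{"jaw":30,"x":0,"y":0,"z":-30,"ax":0,"ay":0,"az":0},{"jaw":30,"x":0,"y":0,"z":-40,"ax":0,"ay":0,"az":-3},{"jaw":30,"x":0,"y":0,"z":-40,"ax":0,"ay":0,"az":-4},{"jaw":30,"x":0,"y":0,"z":-40,"ax":0,"ay":0,"az":-4},{"jaw":30,"x":0,"y":0,"z":-40,"ax":0,"ay":0,"az":-3},{"jaw":30,"x":20,"y":10,"z":-30,"ax":0,"ay":0,"az":0},{"jaw":30,"x":40,"y":20,"z":-15,"ax":0,"ay":0,"az":0},{"jaw":30,"x":40,"y":30,"z":0,"ax":0,"ay":0,"az":0},{"jaw":30,"x":40,"y":30,"z":0,"ax":0,"ay":0,"az":0},{"jaw":30,"x":40,"y":26,"z":0,"ax":0,"ay":0,"az":0},{"jaw":30,"x":20,"y":20,"z":0,"ax":0,"ay":0,"az":0}]'; python3 s.py .53 .24 .28 98.5 40
```

```text
t: 4.22
eef_pos: [0.5724, 0.0668, 0.2563]
tool_rot: [-0.0, 0.65, 0.76, 0.001]
contact_force: [0.7, -1.6, -0.9]
gripper_width: 0.446
t 4.22 [0.5724 0.0668 0.2563] q [-0.15  0.3  -0.1   1.76  0.03  1.08 -0.1 ] F [ 0.7 -1.6 -0.9] w 0.446
yaw 98.88 pitch 0.04 roll 0.04
tool shift mm [177.6 -15.1 -23.6]
tool rotvec deg [-0.1  39.96  0.38]
```

```bash
python3 -m crank '[{"jaw":30,"x":0,"y":0,"z":-10,"ax":0,"ay":3,"az":0.4},{"jaw":30,"x":0,"y":0,"z":-10,"ax":0,"ay":5,"az":0},{"jaw":30,"x":10,"y":0,"z":-5,"ax":0,"ay":6,"az":0},{"jaw":30,"x":20,"y":-3,"z":0,"ax":0,"ay":6,"az":0},{"jaw":30,"x":20,"y":-3,"z":0,"ax":0,"ay":6,"az":0},{"jaw":30,"x":20,"y":-3,"z":0,"ax":0,"ay":6,"az":0},{"jaw":30,"x":20,"y":-3,"z":0,"ax":0,"ay":5,"az":0},{"jaw":30,"x":20,"y":-3,"z":10,"ax":0,"ay":3,"az":0},{"jaw":30,"x":0,"y":0,"z":0,"ax":0,"ay":0,"az":0},{"jaw":30,"x":0,"y":0,"z":0,"ax":0,"ay":0,"az":0}]'; python3 s.py .53 .24 .28 98.5 40
python3 - <<'E'
from m import *
from scipy.spatial.transform import Rotation as R
a=cloud("scene")[0];save(a,"scene1.png")
E
```

```text
t: 5.48
eef_pos: [0.5427, 0.1636, 0.317]
tool_rot: [-0.258, 0.615, 0.711, 0.223]
contact_force: [-0.8, -0.2, -1.2]
gripper_width: 0.445
t 5.47 [0.5427 0.1636 0.317 ] q [ 0.15  0.31 -0.22  1.78 -0.68  1.21  0.37] F [-0.8 -0.2 -1.2] w 0.445
yaw 98.32 pitch 39.89 roll 0.03
tool shift mm [35.7 -1.5 78.1]
tool rotvec deg [ 0.16  0.11 -0.13]
```

View pics/scene1.png

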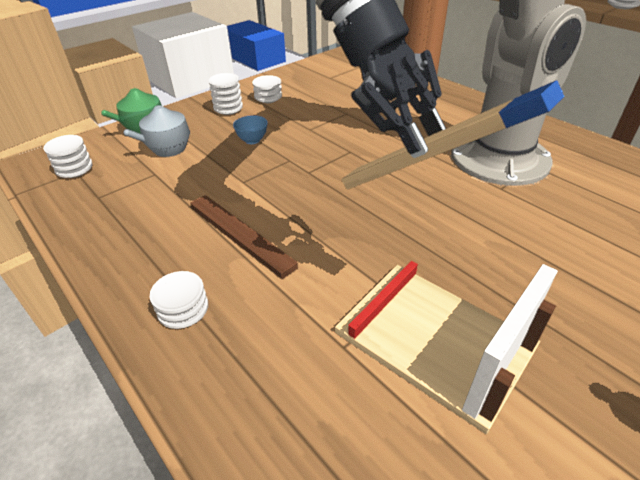

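The guide is held mid-length, tilted, from its foot at (348,183) to the blue end at (560,95). Next I'll measure how it sits in the tool frame.

```bash
cat > g.py <<'E'
from m import *
from scipy.spatial.transform import Rotation as R
O=np.array([.548,.2295,0]);S=R.from_euler("z",98.5,degrees=True).as_matrix()
o=readout.get_obs(); p=o["eef_pos"]; M=R.from_quat(o["tool_rot"],scalar_first=True).as_matrix()
for n in("scene","side"):
    im,d,W,c=cloud(n); T=(W-p)@M
    k=(d>0)&(abs(T[...,0])<.2)&(abs(T[...,0])>.04)&(abs(T[...,1])<.028)&(abs(T[...,2])<.03)
    q=T[k]*1000; print(n,k.sum(),"x",np.percentile(q[:,0],[.5,99.5]).round(1),"y",np.percentile(q[:,1],[1,99]).round(1),"z",np.percentile(q[:,2],[2,50,98]).round(1))
    for s in(-1,1):
        h=q[(q[:,0]*s>60)]; print("  half",s,"y",np.percentile(h[:,1],[1,99]).round(1),"z",np.percentile(h[:,2],[5,50,95]).round(1))
E
python3 g.py; python3 s.py
```

```text
scene 3863 x [-144.7  152.6] y [-16.6  23. ] z [-11.6  -5.1   6.1]
  half -1 y [-16.5  23. ] z [-11.6  -5.7   5. ]
  half 1 y [-16.7  23. ] z [-11.6  -4.8   5.5]
side 1703 x [-151.3   86.5] y [-19.1  20.4] z [-14.8 -10.8   1.7]
  half -1 y [-19.1  20.5] z [-13.9 -10.8  -4.2]
  half 1 y [-19.2  -5.3] z [-13.7 -10.7   2. ]
t 5.62 [0.5428 0.1638 0.3169] q [ 0.15  0.32 -0.22  1.78 -0.68  1.21  0.38] F [ 0.1  0.6 -2.1] w 0.449
yaw 98.3 pitch 39.94 roll 0.02
```

```bash
python3 -m crank '[{"jaw":30,"x":21,"y":0,"z":18,"ax":0,"ay":0,"az":0},{"jaw":30,"x":21,"y":0,"z":18,"ax":0,"ay":0,"az":0},{"jaw":30,"x":21,"y":0,"z":18,"ax":0,"ay":0,"az":0},{"jaw":30,"x":21,"y":0,"z":18,"ax":0,"ay":0,"az":0},{"jaw":30,"x":0,"y":0,"z":0,"ax":0,"ay":0,"az":0},{"jaw":30,"x":-21,"y":0,"z":25,"ax":0,"ay":0,"az":0},{"jaw":30,"x":-21,"y":0,"z":25,"ax":0,"ay":0,"az":0},{"jaw":30,"x":-21,"y":0,"z":25,"ax":0,"ay":0,"az":0},{"jaw":30,"x":-16,"y":0,"z":20,"ax":0,"ay":0,"az":0},{"jaw":30,"x":0,"y":0,"z":0,"ax":0,"ay":0,"az":0},{"jaw":30,"x":0,"y":0,"z":0,"ax":0,"ay":0,"az":0}]'; python3 s.py .5412 .2748 .14 98.5 40
```

```text
t: 7.0
eef_pos: [0.5273, 0.2745, 0.193]
tool_rot: [-0.258, 0.615, 0.711, 0.224]
contact_force: [0.3, -0.3, -1.8]
gripper_width: 0.452
t 7.0 [0.5273 0.2745 0.193 ] q [ 0.02  0.45 -0.32  1.91 -0.77  0.87  0.41] F [ 0.3 -0.3 -1.8] w 0.452
yaw 98.31 pitch 40.01 roll 0.06
tool shift mm [-35.4  13.8  39.5]
tool rotvec deg [ 0.2  -0.01 -0.14]
```

```bash
python3 -m crank '[{"jaw":30,"x":-10,"y":7,"z":12,"ax":0,"ay":0,"az":0},{"jaw":30,"x":-12,"y":7,"z":14,"ax":0,"ay":0,"az":0},{"jaw":30,"x":-12,"y":0,"z":13,"ax":0,"ay":0,"az":0},{"jaw":30,"x":0,"y":0,"z":0,"ax":0,"ay":0,"az":0},{"jaw":30,"x":0,"y":0,"z":0,"ax":0,"ay":0,"az":0}]'; python3 s.py .5433 .2609 .1179 98.5 40
python3 - <<'E'
from m import *
save(cloud("scene")[0],"scene2.png")
E
```

```text
t: 7.62
eef_pos: [0.5404, 0.2755, 0.1402]
tool_rot: [-0.259, 0.615, 0.711, 0.224]
contact_force: [0.1, -0.4, -1.9]
gripper_width: 0.449
t 7.62 [0.5404 0.2755 0.1402] q [ 0.02  0.55 -0.32  1.91 -0.78  0.8   0.48] F [ 0.1 -0.4 -1.9] w 0.449
yaw 98.26 pitch 40.02 roll -0.04
tool shift mm [-25.7   0.8   7.6]
tool rotvec deg [ 0.1  -0.02 -0.18]
```

View pics/scene2.png

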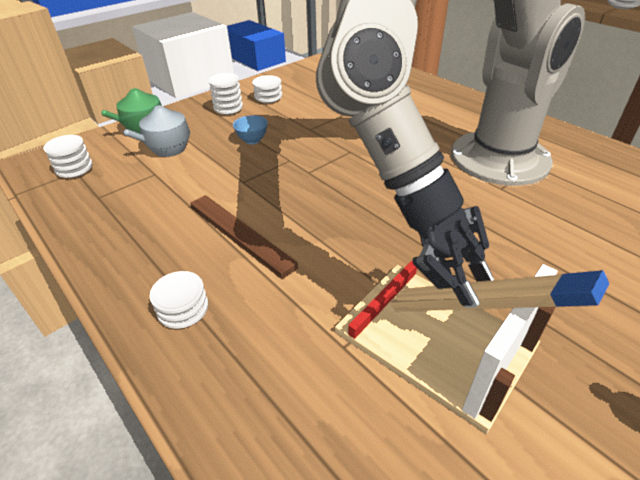

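The guide hovers over the stand, with its foot near (400,298) inside the stop and the blue end past the wall. I'll lower it gently now.

```bash
python3 -m crank '[{"jaw":30,"x":-8,"y":0,"z":2,"ax":0,"ay":0,"az":0},{"jaw":30,"x":-8,"y":0,"z":2,"ax":0,"ay":0,"az":0},{"jaw":30,"x":-6,"y":0,"z":2,"ax":0,"ay":0,"az":0},{"jaw":30,"x":0,"y":0,"z":0,"ax":0,"ay":0,"az":0},{"jaw":30,"x":0,"y":0,"z":0,"ax":0,"ay":0,"az":0}]'; python3 s.py .5433 .2609 .1179 98.5 40; python3 g.py
```

```text
t: 8.3
eef_pos: [0.5424, 0.2627, 0.1216]
tool_rot: [-0.259, 0.615, 0.711, 0.224]
contact_force: [0.3, -1.1, -2.2]
gripper_width: 0.448
t 8.3 [0.5424 0.2627 0.1216] q [ 0.05  0.58 -0.32  1.92 -0.79  0.78  0.52] F [ 0.3 -1.1 -2.2] w 0.448
yaw 98.29 pitch 40.02 roll -0.01
tool shift mm [-3.8  0.6  1.7]
tool rotvec deg [ 0.12 -0.02 -0.16]
scene 5272 x [-189.7  152.3] y [-22.2  26.7] z [-24.8 -10.7  24.8]
  half -1 y [-25.9  27.3] z [-25.1 -11.2  25. ]
  half 1 y [-17.2  25.3] z [-12.  -10.3  14.8]
side 1805 x [-199.3   72.1] y [-26.7  26.6] z [-27.4 -12.2  22.5]
  half -1 y [-26.6  27. ] z [-26.3 -12.7  -5.6]
  half 1 y [-27.7 -18.1] z [ 3.1 12.5 18.6]
```

```bash
for i in 1; do python3 -m crank '[{"jaw":30,"x":-3,"y":0,"z":1,"ax":0,"ay":0,"az":0},{"jaw":30,"x":0,"y":0,"z":0,"ax":0,"ay":0,"az":0}]'; python3 -m crank '[{"jaw":30,"x":-2,"y":0,"z":0,"ax":0,"ay":0,"az":0},{"jaw":30,"x":0,"y":0,"z":0,"ax":0,"ay":0,"az":0}]'; python3 -m crank '[{"jaw":30,"x":-1,"y":0,"z":0,"ax":0,"ay":0,"az":0},{"jaw":30,"x":0,"y":0,"z":0,"ax":0,"ay":0,"az":0}]'; done; python3 s.py .5433 .2609 .1179 98.5 40
```

```text
t: 8.65
eef_pos: [0.5427, 0.2612, 0.119]
tool_rot: [-0.259, 0.614, 0.711, 0.224]
contact_force: [0.3, 1.0, -0.3]
gripper_width: 0.451
t: 8.9
eef_pos: [0.5426, 0.2612, 0.1187]
tool_rot: [-0.26, 0.614, 0.711, 0.224]
contact_force: [-0.8, 5.4, 3.7]
gripper_width: 0.454
t: 9.15
eef_pos: [0.5425, 0.2612, 0.1186]
tool_rot: [-0.26, 0.613, 0.711, 0.225]
contact_force: [-1.0, 6.6, 5.6]
gripper_width: 0.446
t 9.15 [0.5425 0.2612 0.1186] q [ 0.05  0.58 -0.33  1.92 -0.79  0.78  0.53] F [-1.   6.6  5.6] w 0.446
yaw 98.45 pitch 40.21 roll 0.02
tool shift mm [-0.7  0.7  0.3]
tool rotvec deg [ 0.05 -0.21 -0.04]
```

Contact came at the predicted spot, within 1 mm. Now I'll press along the normal to seat it on the wall.

```bash
python3 -m crank '[{"jaw":30,"x":0,"y":0,"z":1,"ax":0,"ay":0,"az":0},{"jaw":30,"x":0,"y":0,"z":0,"ax":0,"ay":0,"az":0}]'; python3 -m crank '[{"jaw":30,"x":0,"y":0,"z":1,"ax":0,"ay":0,"az":0},{"jaw":30,"x":0,"y":0,"z":0,"ax":0,"ay":0,"az":0}]';  python3 s.py .5433 .2609 .1179 98.5 40
python3 - <<'E'
from m import *
save(cloud("side")[0],"side3.png")
E
```

```text
t: 9.4
eef_pos: [0.5425, 0.2614, 0.1184]
tool_rot: [-0.26, 0.613, 0.711, 0.225]
contact_force: [-2.7, 3.1, 10.2]
gripper_width: 0.448
t: 9.65
eef_pos: [0.5426, 0.2614, 0.1182]
tool_rot: [-0.26, 0.613, 0.711, 0.225]
contact_force: [-4.4, -1.5, 18.1]
gripper_width: 0.448
t 9.65 [0.5426 0.2614 0.1182] q [ 0.05  0.58 -0.33  1.92 -0.79  0.78  0.53] F [-4.4 -1.5 18.1] w 0.448
yaw 98.45 pitch 40.22 roll 0.03
tool shift mm [-0.7  0.6 -0.2]
tool rotvec deg [ 0.07 -0.22 -0.04]
```

View pics/side3.png

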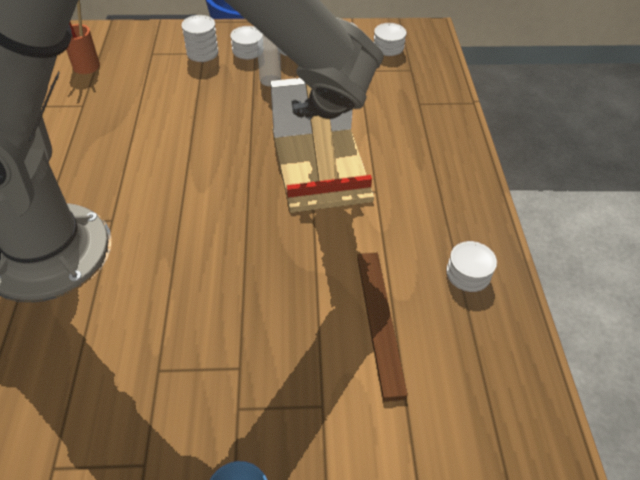

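The foot is at the stop, centred on the stand (about (325,178)). I'll ease off, release and retreat along the fingers.

```bash
python3 -m crank '[{"jaw":30,"x":0.5,"y":0,"z":-1,"ax":0,"ay":0,"az":0},{"jaw":30,"x":0,"y":0,"z":0,"ax":0,"ay":0,"az":0},{"jaw":55,"x":0,"y":0,"z":0,"ax":0,"ay":0,"az":0},{"jaw":70,"x":0,"y":0,"z":0,"ax":0,"ay":0,"az":0},{"jaw":90,"x":0,"y":0,"z":0,"ax":0,"ay":0,"az":0},{"jaw":90,"x":0,"y":0,"z":0,"ax":0,"ay":0,"az":0},{"jaw":90,"x":0,"y":0,"z":0,"ax":0,"ay":0,"az":0}]'; python3 s.py; python3 -m crank '[{"jaw":90,"x":0,"y":0,"z":-10,"ax":0,"ay":0,"az":0},{"jaw":90,"x":0,"y":0,"z":-20,"ax":0,"ay":0,"az":0},{"jaw":90,"x":0,"y":0,"z":-30,"ax":0,"ay":0,"az":0},{"jaw":90,"x":0,"y":0,"z":-40,"ax":0,"ay":0,"az":0},{"jaw":90,"x":0,"y":0,"z":-40,"ax":0,"ay":0,"az":0},{"jaw":90,"x":0,"y":0,"z":-40,"ax":0,"ay":0,"az":0},{"jaw":90,"x":0,"y":0,"z":0,"ax":0,"ay":0,"az":0},{"jaw":90,"x":0,"y":0,"z":0,"ax":0,"ay":0,"az":0}]'
python3 - <<'E'
from m import *
from scipy.spatial.transform import Rotation as R
im,d,W,c=cloud("scene"); save(im,"scene4.png")
O=np.array([.548,.2295,0]);S=R.from_euler("z",98.5,degrees=True).as_matrix()
for n in("scene","side"):
    if n=="side": im,d,W,c=cloud(n); save(im,"side4.png")
    Q=(W-O)@S*1000
    a=np.radians(40); L=np.stack([(Q[...,0]-31)*np.cos(a)+(Q[...,2]-121)*np.sin(a),Q[...,1],-(Q[...,0]-31)*np.sin(a)+(Q[...,2]-121)*np.cos(a)],-1)
    k=(d>0)&(abs(L[...,0])<170)&(abs(L[...,1])<40)&(abs(L[...,2]-9)<6)
    q=L[k]; print(n,k.sum(),np.percentile(q,[1,50,99],axis=0).round(1).tolist(),"slope dz/dx deg",np.degrees(np.polyfit(q[:,0],q[:,2],1)[0]).round(2))
E
```

```text
t: 10.58
eef_pos: [0.5428, 0.2595, 0.1164]
tool_rot: [-0.259, 0.615, 0.711, 0.224]
contact_force: [-0.7, -1.2, 0.5]
gripper_width: 0.9
t 10.57 [0.5428 0.2595 0.1164] q [ 0.05  0.58 -0.32  1.92 -0.79  0.78  0.53] F [-0.7 -1.2  0.5] w 0.9
yaw 98.28 pitch 40.0 roll -0.02
t: 11.58
eef_pos: [0.559, 0.1454, 0.2541]
tool_rot: [-0.259, 0.615, 0.711, 0.223]
contact_force: [0.2, 0.4, -0.2]
gripper_width: 0.898
scene 4016 [[-149.5, -22.4, 3.3], [41.8, -5.8, 8.4], [151.2, 19.4, 12.0]] slope dz/dx deg -0.33
side 2128 [[-168.8, -20.9, 3.5], [-33.2, 0.9, 8.7], [139.3, 20.2, 14.2]] slope dz/dx deg -0.32
```

View pics/scene4.png

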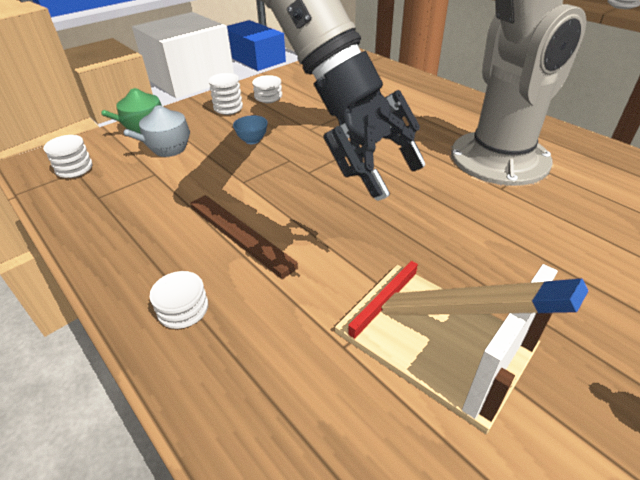

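View pics/side4.png

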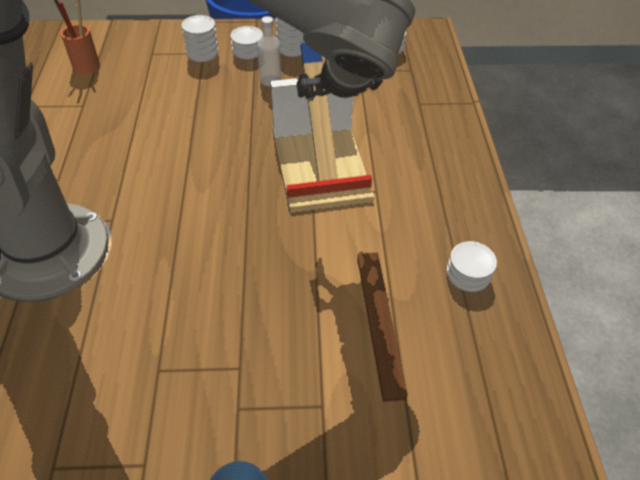

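The guide leans as asked. It matches the expected pose within about 2 mm, its foot is at the stop, and the blue end is over the wall at (560,295). The gripper is clear and the dark guide is where it was, so I'm handing in.

```bash
python3 -c "
from station import ticket,readout
print(readout.get_obs()['t']); print(ticket.hand_in())"
```

```text
11.675
the job is handed in; nothing more can be done
None
```

The pale guide is leaning on the drying stand with its plain end down on the base board against the red stop. Its blue end is up, over the top of the white wall. I gripped it at mid-length, seated it lightly on stop, base and wall, let go and backed off. The job was handed in at 11.7 s.

- **Pose:** after release, both cameras put the guide within about 2 mm of the nominal pose, at about 40° and centred on the stand.
- **Forces:** I saw at most about 19 N in the force readings while seating it, and about 0 N after backing off.
- **Dark guide:** it looks unmoved in the last pictures; I did not measure it again.
- **Disagreements:** the two cameras differed by about 2–3 mm, mostly along the guide. The side camera's last reading of the foot end was contaminated by points on the stop or base, so for that I relied on the scene camera and the contact felt while seating.

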